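# Weigh the short carton from the packed crate

### The job

Zero the scale by pressing its key fully down. Then tip the short carton forward, by its top edge, out of the tight row until it leans towards the empty front of the crate with its foot still in there, grip it by its spine, lift it out, and gently stand it upright in the middle of the scale's platform. Leave the tall cartons standing in the crate, do not let the short one fall over, and do not disturb anything else.

Things in the scene. Friction and masses are not known exactly. Their poses are not given: they have to be found in the camera images.
- short_carton_mid (a point): The carton to weigh, the only short one of the row: stiff, closed, 95 deep (x) x 50 thick (y) x 168 mm high, 0.3 to 0.5 kg. Point at its centre, half-way up. z points up out of its top; its -x face (50 mm wide, with a label) is the spine and faces the crate's empty front. Its top lies 20 mm lower than the others', the gaps at its sides are 1.5 mm. Pulled near its top it tips, it does not slide.
- tall_carton1_mid (a point): One of three tall closed cardboard cartons: 95 deep (x) x 50 thick (y) x 188 mm high, same cardboard and labels as the short one. Point at its centre, half-way up. To be left standing in the crate.
- tall_carton2_mid (a point): One of three tall closed cardboard cartons: 95 deep (x) x 50 thick (y) x 188 mm high, same cardboard and labels as the short one. Point at its centre, half-way up. To be left standing in the crate.
- tall_carton3_mid (a point): One of three tall closed cardboard cartons: 95 deep (x) x 50 thick (y) x 188 mm high, same cardboard and labels as the short one. Point at its centre, half-way up. To be left standing in the crate.
- crate: Low open grey plastic crate, fixed: 153 (x) x 216 (y) x 62 mm high, walls and floor 4 mm thick. Origin at the centre of its underside; -x is its front, towards the robot. Four cartons stand side by side along y, 51.5 mm apart, in any order, spines to the front, close to its back wall, which is also 62 mm high: above it there is open room behind the cartons.
- crate_front (a point): Middle of the inner top edge of the crate's front wall, 62 mm above the table; same axes as the crate. 48 mm of empty crate lie between this wall and the spines. The short carton balances at 0.51 rad of forward tilt; tipped farther it comes to rest leaning on this edge at 0.65 to 0.8 rad, with its spine clear in front of the other cartons.
- scale: Flat electronic portion scale, fixed: white housing 230 (x) x 200 (y) mm, its top 42 mm above the table; the front 75 mm (-x, towards the robot) carries a display and the zero key, behind it lies the metal platform. Origin at the centre of its underside.
- platform (a point): Centre of the scale's flat metal platform, on its top face, 62 mm above the table. The platform is 152 (x) x 194 mm (y), does not sink, and sits on a delicate load cell. Same axes as the scale.
- key_top (a point): Centre of the top of the scale's zero key, a grey square key 32 x 32 mm that stands 9 mm above the housing, 51 mm above the table, its centre 40 mm in front of the platform's near edge (80 mm in front of the scale's origin and 60 mm to its left, +y).
- zero_key (a joint): Travel of the zero key, m: 0 up, 0.005 fully down (4.5 N; it springs back). It counts as pressed beyond 0.0035.
- turner: Turner 190 mm long lying flat on the table between crate and scale, up to 50 mm wide and 25 mm high; bystander.
- shaker: Glass shaker, 40 mm wide, 85 mm high; bystander. Origin at its underside.
- squeeze_bottle: White squeeze bottle, 60 mm wide, 195 mm high; bystander. Origin at its underside.
- steel_bowl: Small steel bowl, 120 mm wide, 50 mm high; bystander. Origin at its underside.
- deli_tub: Clear lidded tub, 106 mm wide, 74 mm high; bystander. Origin at its underside.
Mind the look-alikes: they are no part of the job. What is shaped like the part that bears tall_carton1_mid but blue or yellow is not meant.

How it is judged:
On the way, in this order (a step that is already met when the one before it is completed fails the run):
1. the scale is zeroed: its key pressed down, before the carton is tipped (value of joint zero_key above 0.0035 m), for 0.05 s.
2. the short carton is tipped forward out of the row, by more than 0.45 rad, its foot still in the crate (angle between short_carton_mid's own z axis and vertical above 0.45 rad and x of short_carton_mid in the frame of crate between -0.08 and -0.008 m and z of short_carton_mid in the frame of crate below 0.118 m), for 0.2 s.
At the end, for the whole second after the job is handed in: The short carton stands on the scale's platform, upright within 0.06 rad, at rest and let go, its centre within 30 mm of the platform's centre seen from above; the tall cartons stand upright (within 0.1 rad) in the crate, not shifted by more than 30 mm (horizontal distance between short_carton_mid and platform below 0.03 m and z of short_carton_mid in the frame of platform between 0.079 and 0.089 m and angle between short_carton_mid's own z axis and vertical below 0.06 rad and linear speed of short_carton below 0.02 m/s and angle between each of tall_carton1_mid, tall_carton2_mid, tall_carton3_mid's own z axis and vertical below 0.1 rad); the robot touches nothing.
It fails at once if a tall carton is tipped by more than 0.3 rad or shifted by more than 30 mm ((angle between tall_carton1_mid's own z axis and vertical above 0.3 rad or distance of tall_carton1_mid from where it was at the start of the episode above 0.03 m) or (angle between tall_carton2_mid's own z axis and vertical above 0.3 rad or distance of tall_carton2_mid from where it was at the start of the episode above 0.03 m) or (angle between tall_carton3_mid's own z axis and vertical above 0.3 rad or distance of tall_carton3_mid from where it was at the start of the episode above 0.03 m)).
It fails at once if the short carton falls over (tilts by more than 1.2 rad) (angle between short_carton_mid's own z axis and vertical above 1.2 rad).
It fails at once if the short carton bumps or presses on the scale with more than 60 N (dropped or rammed down) (contact force between short_carton and scale above 60 N).
It fails at once if the short carton is dropped on the scale: within 40 mm above its resting height over the platform it moves faster than 0.35 m/s (horizontal distance between short_carton_mid and platform below 0.1 m and z of short_carton_mid in the frame of platform below 0.124 m and linear speed of short_carton above 0.35 m/s).
It fails at once if a bystander (turner, shaker, squeeze bottle, bowl, tub) is shifted by more than 30 mm (distance of any of turner, shaker, squeeze_bottle, steel_bowl, deli_tub from where it was at the start of the episode above 0.03 m).
It also fails if it takes over 72 s, if anything falls off the work surface, if the arm or the gripper's body presses on something with over 40 N, if the wrist force passes 120 N, or if a joint passes its speed limit or range.

### The arm

A 6-joint arm with a two-finger parallel gripper is mounted at the origin on the work surface. World frame = base frame: x ahead of the robot, y to its left, z up, the work surface at z = 0. Lengths are in m, angles in rad, forces in N, time in s.
With the tool pointing down it reaches from about 0.35 to 0.975 m from the base axis. Payload 4.9 kg.
Tool frame: the origin (TCP) lies midway between the tips of the shut fingers; the grasp point (between the pads) lies ctrl.grip_point_offset behind it (ctrl.grip_point_offset is the distance from the TCP to the grasp point, in m); x points along the fingers, y is the direction in which the jaws open and shut, and the axes are right-handed (so a half turn about x gives the same grasp; the last joint's range is limited). The gripper opens to 85 mm and grips with 20 to 120 N. Pads are 22 mm wide; open, the fingers measure 114 mm over their backs; the gripper's body (76 mm by 85 mm) begins 54 mm behind the grasp point. The pads swing forward as they close: fully open they stand 13 mm farther back than shut.
Start: joints at [1.046, 0.053, 1.613, -0, 1.476, -0.119], TCP at [0.247, 0.574, 0.231] pointing down, gripper open.
Joint ranges: [-3.01, 3.01], [-1.01, 2.22], [0.06, 2.58], [-1.02, 4.17], [0.09, 2.62], [-3.14, 3.14]. Speed limits (rad/s): [2.57, 2.57, 3.14, 3.14, 3.14, 3.14].

### API

Orientations are given as a rotation vector (axis times angle).
In Python, from station import ctrl gives the robot as it stands. The module is installed in compiled form; this text tells all that it offers.
- The arm moves only by the tool drive_tool, never from a script. Its argument "commands" is text: rows parted by semicolons, each of 5 numbers parted by spaces: the closure, from -1 (fully open) to 1 (shut), so that 0 is half open, then the shift along the tool's x, y, z in units of 40 mm (1.0 is 40 mm), then the turn about the tool's x in units of 5 degrees (1.0 is 5 degrees). A call has 1 to 8 rows; each row is the pose to reach, as a shift and turn from the pose commanded when the call began, along the tool's axes at that moment; what a row does not reach only later rows make up. A row lasts 1/12 s, in which the tool goes at most 41.7 mm and 7.16 degrees, less where a joint would pass 70% of its speed; a pose out of reach is approached as far as the arm can. A call with a gripper value outside its range is refused whole. The fingers move at their own pace and stop on an object; "newtons" is the grip in N (left out, the last holds). Time passes only in rows, so rows that repeat a pose let the fingers close. It gives the time, the measured TCP pose, the force and the opening at its end, in the units of the state.
- ctrl.get_obs(): the state, without advancing time (a new reading comes with each control period).
- ctrl.get_image(name): name is "side" or "top"; returns (picture, depth): 400x640x3 uint8, blue, green, red; 400x640 float32, m along the optical axis (not along the pixel's ray), 0 where there is no reading.
- ctrl.camera_info(name): a dict with "K" (3x3 intrinsics, pixels), "k1" (the pictures are not rectified: a ray, as slopes to the right and down, at radius r is drawn at 1 + k1 r^2 times it, then the intrinsics apply), "T" (4x4, takes a point from camera to world coordinates). Camera axes: x right, y down, z forward; pixel columns grow to the right and rows downward; lengths in m; the calibration is good to about 2 mm. A picture is of the moment at which its call begins. camera_info takes no time and is no camera call.
- ctrl.finish_job(): hands the job in, once; it reports no verdict.
The state is a dict: "t": time; "q": joint angles; "dq": joint speeds; "effort": joint torques, N m; "tool_pos": TCP position; "tool_rot": TCP orientation; "contact_force": force on the tool from outside, world axes, zero at the start; "wrist_torque": the same for the moment, N m; "opening": finger opening in m.
Only numpy, scipy, OpenCV 4.12 (cv2) and the standard library are available. Lean on these libraries where they do the work, as an engineer would, in place of code of your own. Each camera call takes 0.05 s, during which the arm holds its last target.

## Working session

There is one attempt and no reset: what is moved stays moved. The work goes in short steps, Python scripts to look and compute and a tool call to move; the robot and the scene stay as the last step left them, time stands still between calls to the robot, and variables do not carry over. Pictures are saved under pics/ and viewed, and the job is handed in when it is done.

Besides the shell and the picture viewer there is one more tool, called after "Request:" as a command line: name --argument value ..., lists and objects as JSON in quotes. drive_tool: Moves the arm, as the interface text tells. Its arguments: {"type":"object","properties":{"commands":{"type":"string"},"newtons":{"type":"number"}},"required":["commands"]}

```bash
mkdir -p pics; cat > h.py <<'E'
import numpy as np, cv2
from station import ctrl
from scipy.spatial.transform import Rotation as R
def snap(n,f):
    im,d=ctrl.get_image(n); cv2.imwrite('pics/'+f+'.png',im); np.save('pics/'+f+'.npy',d); return im,d
def rays(n,uv):
    c=ctrl.camera_info(n);K=c['K'];k1=c['k1']
    uv=np.atleast_2d(np.float64(uv))
    xd=np.stack([(uv[:,0]-K[0,2])/K[0,0],(uv[:,1]-K[1,2])/K[1,1]],1)
    D=np.array([k1,0,0,0,0.]);
    s=cv2.undistortPointsIter(uv.reshape(-1,1,2),K,D,None,None,(3,100,1e-12)).reshape(-1,2)
    T=c['T'];d=np.c_[s,np.ones(len(s))]
    return T[:3,3],d@T[:3,:3].T,T
def plane(n,uv,z):
    o,d,_=rays(n,uv); return o+d*((z-o[2])/d[:,2])[:,None]
def depthpt(n,uv,dep):
    o,d,_=rays(n,uv); uv=np.atleast_2d(uv).astype(int); return o+d*dep[uv[:,1],uv[:,0]][:,None]
def cloud(n,dep):
    v,u=np.mgrid[0:400,0:640]; o,d,_=rays(n,np.c_[u.ravel(),v.ravel()])
    P=o+d*dep.ravel()[:,None]; P[dep.ravel()==0]=np.nan
    return P.reshape(400,640,3)
E
python3 - <<'E'
from h import *
np.set_printoptions(precision=4,suppress=True)
for n in('top','side'):
    snap(n,n+'0'); c=ctrl.camera_info(n); print(n,c)
print(ctrl.get_obs(),ctrl.grip_point_offset)
E
```

```text
top {'K': array([[488.1948,   0.    , 317.0759],
       [  0.    , 488.1948, 197.6177],
       [  0.    ,   0.    ,   1.    ]]), 'k1': -0.11273463547367724, 'T': array([[-0.0037, -0.9811,  0.1936,  0.2292],
       [-1.    ,  0.0046,  0.0044,  0.1454],
       [-0.0053, -0.1936, -0.9811,  1.7634],
       [ 0.    ,  0.    ,  0.    ,  1.    ]])}
side {'K': array([[378.1726,   0.    , 318.7657],
       [  0.    , 378.1726, 199.5771],
       [  0.    ,   0.    ,   1.    ]]), 'k1': -0.026759836111018155, 'T': array([[-0.7064,  0.4168, -0.5721,  1.2508],
       [ 0.7078,  0.4084, -0.5764,  0.8591],
       [-0.0066, -0.8121, -0.5835,  0.7692],
       [ 0.    ,  0.    ,  0.    ,  1.    ]])}
{'t': 0.1, 'q': array([ 1.046 ,  0.0533,  1.6142, -0.    ,  1.476 , -0.119 ]), 'dq': array([ 0.0015, -0.0011, -0.0024,  0.0001, -0.0017,  0.0003]), 'effort': array([ -0.    , -39.4902, -37.1362,  -0.0001,   0.0039,   0.    ]), 'tool_pos': array([0.2464, 0.5738, 0.2302]), 'tool_rot': array([ 0.317 ,  1.5478, -0.3197]), 'contact_force': array([ 0.5887, -0.1536,  0.7115]), 'wrist_torque': array([ 0.0321, -0.0061, -0.0273]), 'opening': 0.08535084177864315} 0.0187
```

View pics/top0.png

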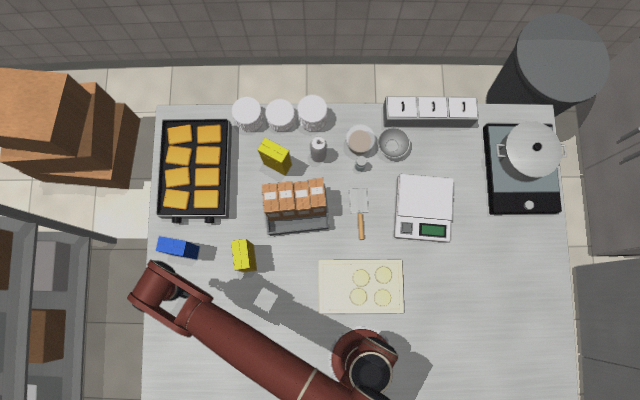

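View pics/side0.png

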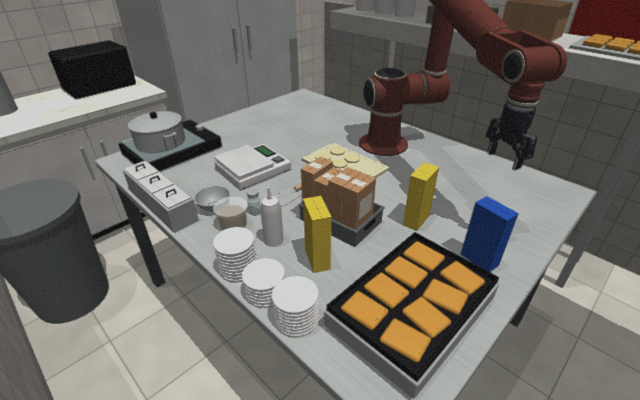

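```bash
python3 - <<'E'
from h import *
d=np.load('pics/top0.npy'); P=cloud('top',d)
print((d==0).mean())
z=P[...,2]; cv2.imwrite('pics/zt.png',cv2.resize(cv2.applyColorMap(np.uint8(np.clip(np.nan_to_num(z)/0.25,0,1)*255),cv2.COLORMAP_JET),(800,500)))
o=ctrl.get_obs(); print(R.from_rotvec(o['tool_rot']).as_matrix().round(3))
E
```

```text
0.004203125
[[-0.001  0.395  0.919]
 [-0.002  0.919 -0.395]
 [-1.    -0.002 -0.   ]]
```

View pics/zt.png

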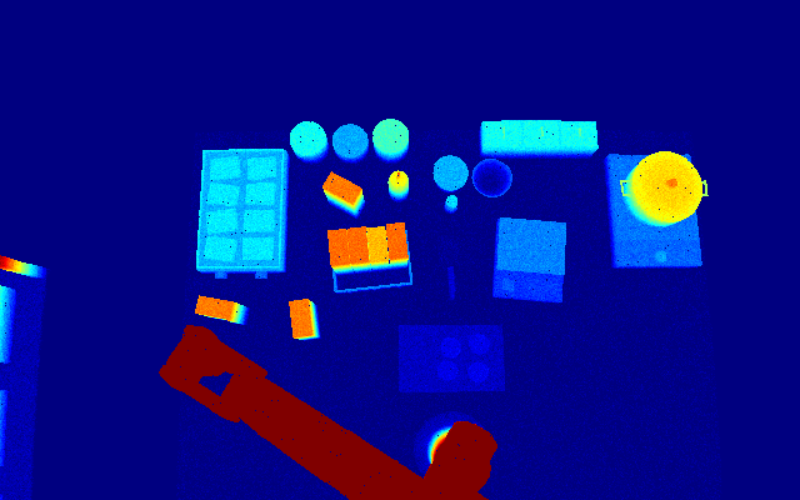

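The top view shows the crate row at about px (297,195), the scale at (425,210), and the turner at (360,212). In the height map, the third carton from the left is the lower one. Now I'll measure these.

```bash
python3 - <<'E'
from h import *
np.set_printoptions(precision=4,suppress=True)
d=np.load('pics/top0.npy'); P=cloud('top',d); im=cv2.imread('pics/top0.png')
z=np.nan_to_num(P[...,2])
def rect(m,name):
    m=cv2.morphologyEx(m.astype(np.uint8),cv2.MORPH_OPEN,np.ones((3,3)))
    n,l,s,c=cv2.connectedComponentsWithStats(m)
    for i in range(1,n):
        if s[i,4]<60: continue
        Q=P[l==i]; r=cv2.minAreaRect(Q[:,:2].astype(np.float32))
        print(name,s[i],'z',np.median(Q[:,2]),'c',np.array(r[0]),'size',np.array(r[1]),r[2])
roi=np.zeros_like(z,bool); roi[170:245,250:340]=1
rect(roi&(z>0.182)&(z<0.2),'tall'); rect(roi&(z>0.163)&(z<0.181),'short')
rect(roi&(z>0.163),'row'); rect(roi&(z>0.05)&(z<.07),'wall')
r2=np.zeros_like(z,bool); r2[165:250,385:465]=1
rect(r2&(z>0.053)&(z<.07),'plat'); rect(r2&(z>0.03)&(z<.07),'scale'); rect(r2&(z>0.047)&(z<.0555),'key?')
cv2.imwrite('pics/c1.png',cv2.resize(im[165:255,245:465],None,fx=3.6,fy=3.6,interpolation=cv2.INTER_CUBIC))
o,_,_=rays('top',[0,0])
E
```

```text
tall [310 178  16  30 402] z 0.1931552503911882 c [0.5574 0.1525] size [0.0967 0.0493] 5.7473978996276855
tall [262 181  33  32 824] z 0.19290163593653198 c [0.5437 0.2807] size [0.0965 0.1021] 5.835279941558838
short [294 181  17  29 400] z 0.1730412501156392 c [0.5523 0.2038] size [0.0949 0.0499] 6.183971405029297
row [ 262  178   65   36 1797] z 0.19152108186926498 c [0.5495 0.2297] size [0.0974 0.2049] 6.112853050231934
plat [ 398  174   55   46 1998] z 0.06297558094303568 c [ 0.5684 -0.2337] size [0.1952 0.1547] 85.00196075439453
scale [ 394  174   59   68 3329] z 0.059372117137699076 c [ 0.5306 -0.2296] size [0.2018 0.2308] 85.00196075439453
```

View pics/c1.png

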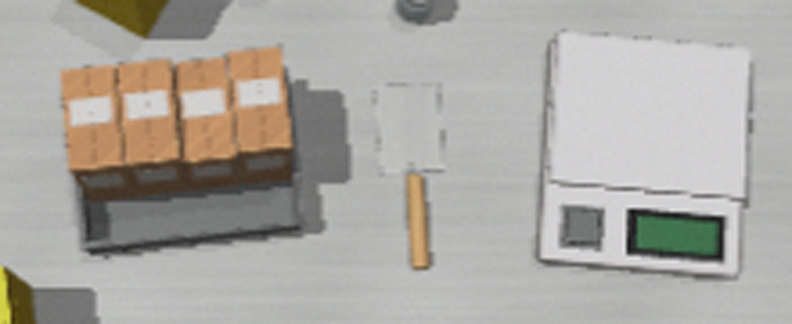

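```bash
cat >> h.py <<'E'
def go(x,y,z,yaw=None):
    o=ctrl.get_obs(); M=R.from_rotvec(o['tool_rot']).as_matrix()
    d=M.T@(np.array([x,y,z])-o['tool_pos'])/0.04
    cur=np.degrees(np.arctan2(M[1,1],M[0,1]))
    print('tool',o['tool_pos'].round(4),'yaw(y-axis)',round(cur,2),'F',o['contact_force'].round(2),'open',round(o['opening'],4),'t',round(o['t'],2))
    print('shift units',d.round(3),'turn units',None if yaw is None else round(-(yaw-cur)/5,3), 'rows>=',round(np.linalg.norm(d)*40/41.7,1))
E
python3 - <<'E'
from h import *
np.set_printoptions(precision=4,suppress=True)
im=cv2.imread('pics/top0.png').astype(int)
g=im.sum(2)/3; sat=im.max(2)-im.min(2)
m=(g<170)&(sat<15); mm=np.zeros_like(m,np.uint8); mm[219:238,398:416]=m[219:238,398:416]
n,l,s,c=cv2.connectedComponentsWithStats(mm); i=1+s[1:,4].argmax(); print(s[i],c[i]); 
q=np.argwhere(l==i)[:,::-1]
p=plane('top',q,0.051); r=cv2.minAreaRect(p[:,:2].astype(np.float32)); print('key',r, p.mean(0))
go(0.455,-0.163,0.30,96.1)
go(0.2464,0.5738,0.32,96.1)
E
```

```text
[400 222  13  13 147] [406.0408 227.7279]
key ((0.4564169645309448, -0.16155213117599487), (0.042797502130270004, 0.0427732989192009), 87.77617645263672) [ 0.457  -0.1617  0.051 ]
tool [0.2464 0.5738 0.2302] yaw(y-axis) 66.75 F [ 0.59 -0.15  0.71] open 0.0854 t 0.1
shift units [ -1.721 -14.868  12.062] turn units -5.87 rows>= 18.4
tool [0.2464 0.5738 0.2302] yaw(y-axis) 66.75 F [ 0.59 -0.15  0.71] open 0.0854 t 0.1
shift units [-2.245 -0.003 -0.001] turn units -5.87 rows>= 2.2
```

Request:
drive_tool --commands "1 -1 0 0 -1; 1 -2.2 0 0 -2; 1 -2.2 0 0 -3.5; 1 -2.2 0 0 -5; 1 -2.2 0 0 -5.87; 1 -2.2 0 0 -5.87" --newtons 40

```text
t: 0.6
tool_pos: [0.2467, 0.5741, 0.3191]
tool_rot: [-0.085, 1.569, 0.084]
contact_force: [-0.7, -0.4, -0.3]
opening: 0.0122
```

```bash
python3 -c "
from h import *
go(0.4565,-0.1622,0.12,96.1)"
```

```text
tool [0.2467 0.5741 0.3191] yaw(y-axis) 96.17 F [-0.7  -0.38 -0.29] open 0.0122 t 0.6
shift units [  4.983 -18.864   3.237] turn units 0.015 rows>= 19.0
```

Request:
drive_tool --commands "1 0 -1 0.2 0; 1 0 -2 0.4 0; 1 0 -3 0.6 0; 1 0 -4 0.8 0; 1 0 -5 1 0; 1 0 -6 1.1 0; 1 0 -7 1.2 0; 1 0 -8 1.4 0"

```text
t: 1.27
tool_pos: [0.3358, 0.2602, 0.3186]
tool_rot: [-0.083, 1.57, 0.082]
contact_force: [0.8, -0.2, -0.4]
opening: 0.0003
```

Request:
drive_tool --commands "1 0 -1 0.2 0; 1 0 -2 0.4 0; 1 0 -3 0.6 0; 1 0 -4 0.8 0; 1 0 -5 1 0; 1 0 -6 1.1 0; 1 0 -7 1.2 0; 1 0 -8 1.4 0"

```text
t: 1.93
tool_pos: [0.4256, -0.0523, 0.319]
tool_rot: [-0.081, 1.569, 0.081]
contact_force: [0.5, 0.1, 0.1]
opening: 0.0003
```

```bash
python3 -c "
from h import *
go(0.4565,-0.1622,0.08,96.1)"
```

```text
tool [ 0.4256 -0.0523  0.319 ] yaw(y-axis) 95.91 F [0.48 0.08 0.11] open 0.0003 t 1.93
shift units [ 5.974 -2.813  0.486] turn units -0.037 rows>= 6.4
```

Request:
drive_tool --commands "1 0 -1 0.2 0; 1 0.8 -1.8 0.3 0; 1 1.7 -2.5 0.4 0; 1 2.6 -2.75 0.45 0; 1 3.6 -2.75 0.45 0; 1 4.6 -2.75 0.45 0; 1 5.5 -2.75 0.45 0; 1 5.9 -2.75 0.45 0"

```text
t: 2.6
tool_pos: [0.4516, -0.1558, 0.0767]
tool_rot: [-0.077, 1.578, 0.085]
contact_force: [-1.2, -0.3, -0.9]
opening: -0.0005
```

```bash
python3 -c "
from h import *
go(0.4565,-0.1622,0.053,96.1)"
```

```text
tool [ 0.4516 -0.1558  0.0767] yaw(y-axis) 95.91 F [-1.24 -0.26 -0.86] open -0.0005 t 2.6
shift units [ 0.592 -0.174  0.111] turn units -0.037 rows>= 0.6
```

Request:
drive_tool --commands "1 0.2 -0.08 0.05 0; 1 0.4 -0.08 0.05 0; 1 0.4 -0.08 0.05 0"

```text
t: 2.85
tool_pos: [0.4578, -0.1607, 0.0666]
tool_rot: [-0.082, 1.57, 0.083]
contact_force: [-0.1, 0.8, -0.1]
opening: -0.0001
```

```bash
python3 -c "
from h import *
go(0.4565,-0.1622,0.045,96.1)"
```

```text
tool [ 0.4578 -0.1607  0.0666] yaw(y-axis) 96.03 F [-0.14  0.85 -0.12] open -0.0001 t 2.85
shift units [ 0.54  -0.035 -0.036] turn units -0.013 rows>= 0.5
```

Request:
drive_tool --commands "1 0.2 -0.03 -0.03 0; 1 0.37 -0.03 -0.03 0; 1 0.45 -0.03 -0.03 0; 1 0.5 -0.03 -0.03 0; 1 0.5 -0.03 -0.03 0; 1 0.5 -0.03 -0.03 0"

```text
t: 3.35
tool_pos: [0.4574, -0.1623, 0.0481]
tool_rot: [-0.084, 1.568, 0.083]
contact_force: [-0.6, -0.3, 2.9]
opening: 0.0001
```

Request:
drive_tool --commands "1 0.04 0 0 0; 1 0.07 0 0 0; 1 0.09 0 0 0; 1 0.09 0 0 0; 1 0.09 0 0 0"

```text
t: 3.77
tool_pos: [0.4575, -0.1624, 0.0458]
tool_rot: [-0.084, 1.569, 0.083]
contact_force: [-5.4, 1.5, 14.6]
opening: 0.0
```

Request:
drive_tool --commands "1 -0.5 0 0 0; 1 -1.5 0 0 0; 1 -2.5 0 0 0; 1 -3.5 0.3 0.1 0; 1 -4.5 1 0.4 0; 1 -5.4 1.8 0.8 0; 1 -6 2.6 1.2 0; 1 -6.3 3.4 1.6 0"

```text
t: 4.43
tool_pos: [0.5024, -0.0315, 0.2929]
tool_rot: [-0.083, 1.565, 0.081]
contact_force: [0.8, -0.5, 0.6]
opening: 0.0001
```

```bash
python3 -c "
from h import *
go(0.6184,0.2109,0.28,96.1)"
```

```text
tool [ 0.5024 -0.0315  0.2929] yaw(y-axis) 96.0 F [ 0.77 -0.48  0.55] open 0.0001 t 4.43
shift units [0.328 5.724 3.517] turn units -0.02 rows>= 6.5
```

Request:
drive_tool --commands "1 0.1 0.9 0.5 0; 1 0.2 1.7 1 0; 1 0.3 2.5 1.5 0; 1 0.3 3.3 2 0; 1 0.3 4.1 2.5 0; 1 0.3 4.9 3 0; 1 0.3 5.5 3.4 0; 1 0.3 5.7 3.5 0"

```text
t: 5.1
tool_pos: [0.617, 0.213, 0.2761]
tool_rot: [-0.085, 1.571, 0.087]
contact_force: [-0.1, 0.3, -0.1]
opening: -0.0001
```

Request:
drive_tool --commands "1 0 0 0 0; 1 0 0 0 0"

```text
t: 5.27
tool_pos: [0.6161, 0.2092, 0.2768]
tool_rot: [-0.085, 1.571, 0.083]
contact_force: [-0.5, 0.0, 0.8]
opening: 0.0001
```

```bash
python3 -c "
from h import *
go(0.6184,0.2109,0.150,96.1)
snap('side','s1');snap('top','t1')"
```

```text
tool [0.6161 0.2092 0.2768] yaw(y-axis) 96.13 F [-0.5   0.01  0.78] open 0.0001 t 5.27
shift units [3.17  0.039 0.067] turn units 0.006 rows>= 3.0
```

View pics/s1.png

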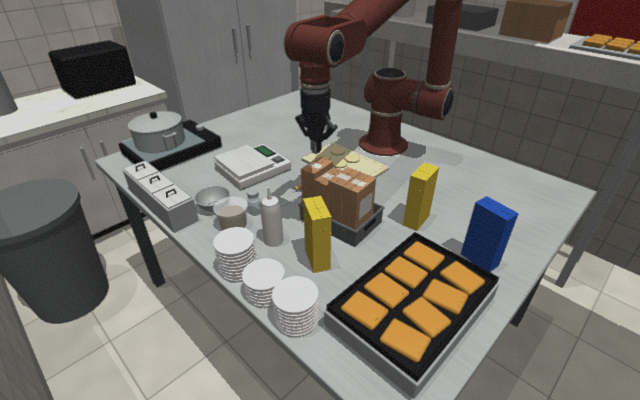

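The side view shows the shut fingers at px (318,145), above the back of the row. Next they go down behind the short carton.

Request:
drive_tool --commands "1 0 0.04 0.19 0; 1 0.8 0.04 0.19 0; 1 1.6 0.04 0.19 0; 1 2.3 0.04 0.19 0; 1 2.8 0.04 0.19 0; 1 3.1 0.04 0.19 0; 1 3.15 0.04 0.19 0; 1 3.15 0.04 0.19 0"

```text
t: 6.03
tool_pos: [0.624, 0.2112, 0.1515]
tool_rot: [-0.083, 1.57, 0.083]
contact_force: [-0.6, -0.8, 0.8]
opening: 0.0001
```

```bash
python3 -c "
from h import *
go(0.6184,0.2109,0.150,96.1)
im,_=snap('side','s2')
cv2.imwrite('pics/s2c.png',cv2.resize(im[100:260,240:440],None,fx=3.7,fy=3.7))"
```

```text
tool [0.624  0.2112 0.1515] yaw(y-axis) 96.05 F [-0.6  -0.77  0.83] open 0.0001 t 6.03
shift units [ 0.038  0.007 -0.139] turn units -0.009 rows>= 0.1
```

View pics/s2c.png

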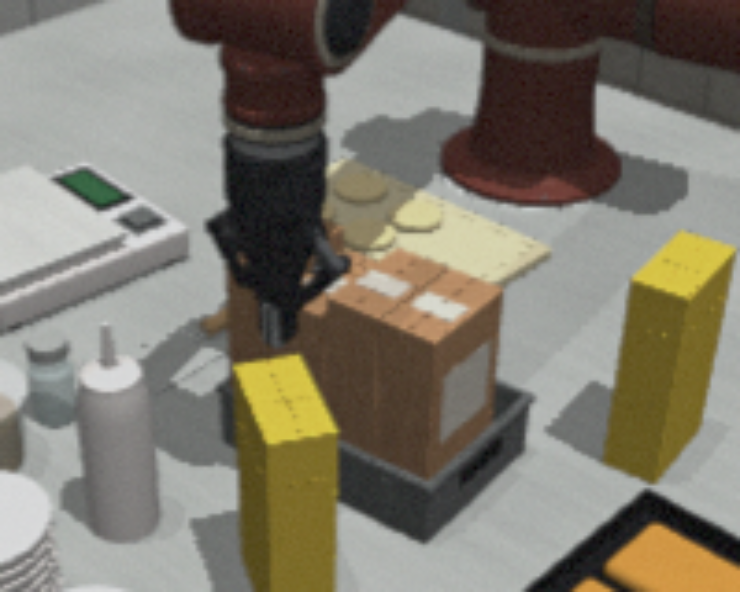

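Request:
drive_tool --commands "1 -0.15 0 -0.15 0; 1 -0.15 0 -0.3 0; 1 -0.15 0 -0.4 0; 1 -0.15 0 -0.5 0; 1 -0.15 0 -0.65 0; 1 -0.15 0 -0.8 0; 1 -0.15 0 -1 0; 1 -0.15 0 -1 0"

```text
t: 6.75
tool_pos: [0.5824, 0.2075, 0.1572]
tool_rot: [-0.084, 1.571, 0.084]
contact_force: [1.7, -0.1, 0.3]
opening: -0.0
```

```bash
python3 -c "
from h import *
go(0.6184,0.2109,0.150,96.1)
im,_=snap('side','s3')
cv2.imwrite('pics/s3c.png',cv2.resize(im[100:260,240:440],None,fx=3.7,fy=3.7))"
```

```text
tool [0.5824 0.2075 0.1572] yaw(y-axis) 96.12 F [ 1.67 -0.05  0.25] open -0.0 t 6.75
shift units [ 0.178 -0.011  0.905] turn units 0.004 rows>= 0.9
```

View pics/s3c.png

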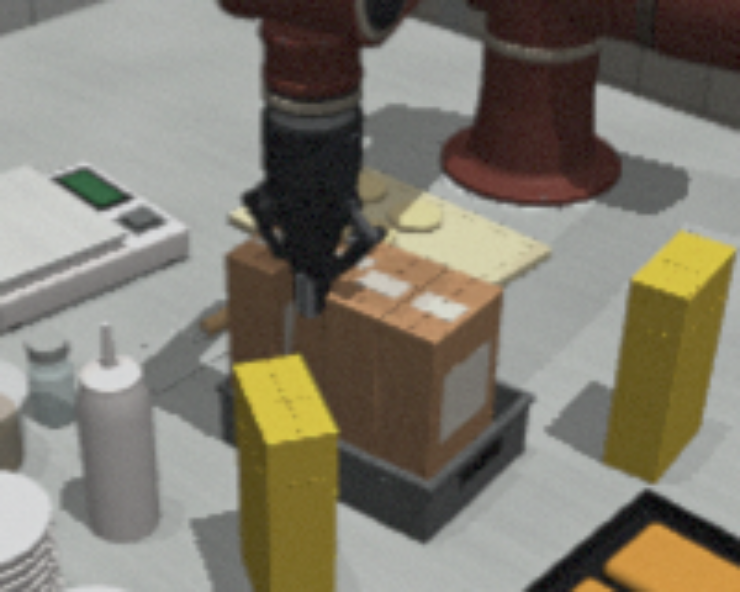

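The short carton is tipping, with the gap opening at about crop px (290,320). The talls are still. I'll keep pulling.

Request:
drive_tool --commands "1 0 0 -0.2 0; 1 0 0 -0.4 0; 1 0 0 -0.6 0; 1 0 0 -0.8 0; 1 0 0 -0.95 0; 1 0 0 -1.1 0; 1 0 0 -1.2 0; 1 0 0 -1.2 0"

```text
t: 7.47
tool_pos: [0.5354, 0.2024, 0.1574]
tool_rot: [-0.084, 1.57, 0.084]
contact_force: [-0.2, -0.5, -0.5]
opening: 0.0003
```

```bash
python3 -c "
from h import *
go(0.6184,0.2109,0.150,96.1)
im,_=snap('side','s4')
cv2.imwrite('pics/s4c.png',cv2.resize(im[100:260,240:440],None,fx=3.7,fy=3.7))"
```

```text
tool [0.5354 0.2024 0.1574] yaw(y-axis) 96.11 F [-0.2  -0.55 -0.52] open 0.0003 t 7.47
shift units [ 0.182 -0.009  2.086] turn units 0.002 rows>= 2.0
```

View pics/s4c.png

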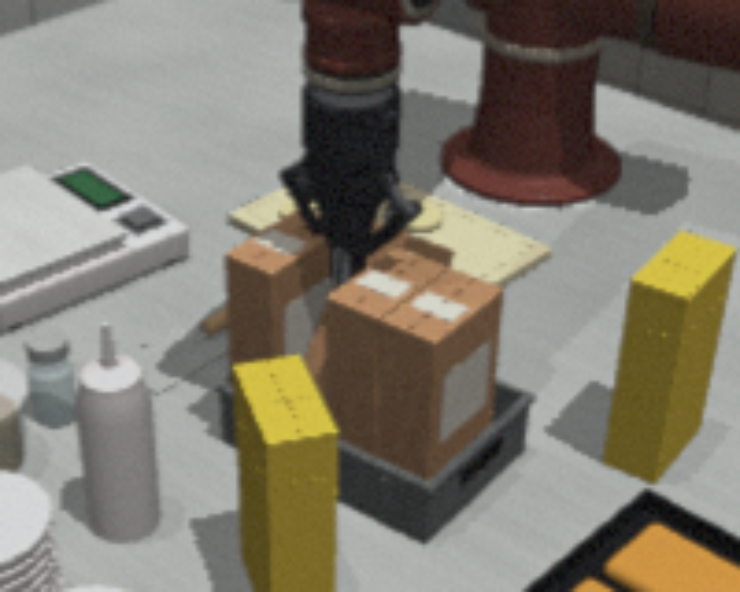

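Request:
drive_tool --commands "1 -0.8 0 0 0; 1 -1.8 0 0 0; 1 -2.6 0 0 0; 1 -3 -0.8 0 0; 1 -3.3 -1.7 0 0; 1 -3.3 -2.7 0 0; 1 -3.3 -3.7 0 0; 1 -3.3 -4.7 0 0"

```text
t: 8.18
tool_pos: [0.5567, 0.0138, 0.2904]
tool_rot: [-0.084, 1.568, 0.084]
contact_force: [0.1, -1.2, 0.4]
opening: -0.0001
```

```bash
python3 -c "
from h import *
go(0.6184,0.2109,0.150,96.1)
im,_=snap('top','t5')
cv2.imwrite('pics/t5c.png',cv2.resize(im[140:270,230:410],None,fx=4,fy=4,interpolation=2))"
```

```text
tool [0.5567 0.0138 0.2904] yaw(y-axis) 96.13 F [ 0.1  -1.15  0.4 ] open -0.0001 t 8.18
shift units [3.51  4.736 2.055] turn units 0.006 rows>= 6.0
```

View pics/t5c.png

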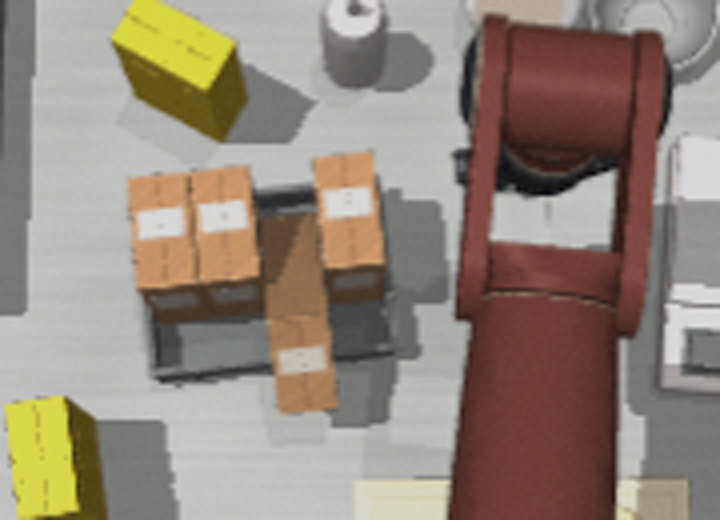

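The short carton leans on the crate's front. Its top face is at about crop px (300,365), its back face at (295,265), and the talls are unmoved. I'll measure its pose from depth.

```bash
cat > m.py <<'E'
from h import *
np.set_printoptions(precision=4,suppress=True)
d=np.load('pics/t5.npy'); P=cloud('top',d)
e=np.array([np.cos(.1068),np.sin(.1068)]); f=np.array([-e[1],e[0]]); c0=np.array([.5523,.2038])
Q=P-np.array([*c0,0]); X=Q[...,:2]@e; Y=Q[...,:2]@f; Z=Q[...,2]
def fit(m):
    A=np.c_[X[m],np.ones(m.sum())]; r=np.linalg.lstsq(A,Z[m],rcond=None)[0]; return r,m.sum()
u=lambda a,b,c,d_:np.s_[140+b//4:140+d_//4,230+a//4:230+c//4]
M=np.zeros(X.shape,bool); M[u(282,328,322,396)]=1; r,n=fit(M); print('top slope',r,n,'theta',np.arctan(r[0]),'X',X[M].min(),X[M].max(),'Z',Z[M].min(),Z[M].max(),'Ymean',np.median(Y[M]))
M[:]=0; M[u(275,240,315,300)]=1; r2,n=fit(M); print('rear',r2,n,'theta',np.arctan(-1/r2[0]),'Ymean',np.median(Y[M]))
xc=(r2[1]-r[1])/(r[0]-r2[0]); print('top rear edge X,Z',xc,r[0]*xc+r[1])
# extents of short top region
m=(np.abs(Y)<.04)&(X<-.06)&(X>-.2)&(Z>.1); 
print('all: X',np.percentile(X[m],[1,99]),'Y',np.percentile(Y[m],[1,50,99]))
for a in(-.14,-.12,-.1): 
    k=m&(abs(X-a)<.008); print(a,np.percentile(Y[k],[2,98]),Z[k].min(),Z[k].max())
E
python3 m.py
```

```text
top slope [0.8529 0.2646] 170 theta 0.7061467879620612 X -0.14193566123473442 -0.09036418616337406 Z 0.13539416539762805 0.1915567601935293 Ymean 0.0031190406676615537
rear [-1.127   0.0991] 150 theta 0.7257614207063132 Ymean 0.0019980099729924703
top rear edge X,Z -0.08360387810922112 0.19334699481229914
all: X [-0.1542 -0.0613] Y [-0.0249 -0.0003  0.024 ]
-0.14 [-0.0237  0.0238] 0.13106073724584322 0.16078450109041098
-0.12 [-0.0245  0.0225] 0.14778969895952065 0.17431383225444175
-0.1 [-0.0245  0.0229] 0.12197944941936223 0.1925353368459668
```

```bash
python3 -c "
from h import *
go(0.443,0.1915,0.25,96.1)"
```

```text
tool [0.5573 0.0071 0.2899] yaw(y-axis) 95.75 F [ 1.3  -5.61  0.62] open -0.0006 t 8.23
shift units [ 0.968  4.877 -2.381] turn units -0.07 rows>= 5.3
```

Request:
drive_tool --commands "-1 0 0.7 -0.35 0; -1 0 1.6 -0.8 0; -1 0 2.5 -1.2 0; -1 0.2 3.3 -1.6 0; -1 0.5 4 -2 0; -1 0.8 4.5 -2.25 0; -1 1 4.67 -2.33 0; -1 1 4.67 -2.33 0"

```text
t: 8.9
tool_pos: [0.4423, 0.1923, 0.2475]
tool_rot: [-0.086, 1.572, 0.085]
contact_force: [-0.1, 0.0, 0.1]
opening: 0.0852
```

Request:
drive_tool --commands "-1 0 0 0 0; -1 0 0 0 0; -1 0 0 0 0"

```text
t: 9.15
tool_pos: [0.445, 0.1905, 0.2506]
tool_rot: [-0.082, 1.568, 0.082]
contact_force: [-0.8, 0.1, 0.0]
opening: 0.0853
```

```bash
python3 -c "
from h import *
go(0.443,0.1915,0.1275,96.1)
"
```

```text
tool [0.445  0.1905 0.2506] yaw(y-axis) 96.0 F [-0.79  0.07  0.01] open 0.0853 t 9.15
shift units [ 3.077  0.03  -0.052] turn units -0.02 rows>= 3.0
```

Request:
drive_tool --commands "-1 0.5 0.03 -0.05 0; -1 1.2 0.03 -0.05 0; -1 1.9 0.03 -0.05 0; -1 2.4 0.03 -0.05 0; -1 2.8 0.03 -0.05 0; -1 3 0.03 -0.05 0; -1 3.08 0.03 -0.05 0; -1 3.08 0.03 -0.05 0"

```text
t: 9.82
tool_pos: [0.4422, 0.1919, 0.1265]
tool_rot: [-0.083, 1.569, 0.083]
contact_force: [0.4, 0.2, 0.2]
opening: 0.0855
```

```bash
python3 -c "
from h import *
go(0.443,0.1915,0.1275,96.1)
im,_=snap('side','s6')
cv2.imwrite('pics/s6c.png',cv2.resize(im[90:250,240:440],None,fx=3.7,fy=3.7))"
```

```text
tool [0.4422 0.1919 0.1265] yaw(y-axis) 96.04 F [0.35 0.15 0.17] open 0.0855 t 9.82
shift units [-0.024 -0.011  0.019] turn units -0.011 rows>= 0.0
```

View pics/s6c.png

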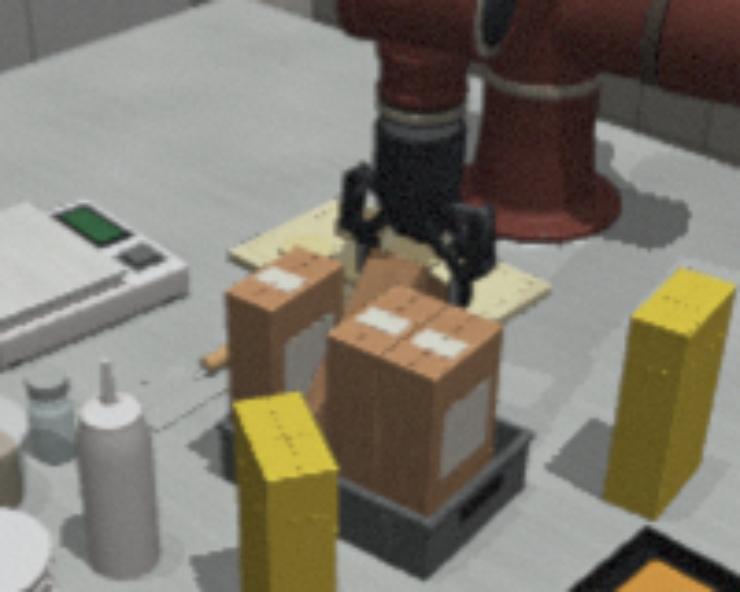

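The fingers straddle the leaning carton. Now I'll close gently.

Request:
drive_tool --commands "1 0 0 0 0; 1 0 0 0 0; 1 0 0 0 0; 1 0 0 0 0; 1 0 0 0 0; 1 0 0 0 0; 1 0 0 0 0" --newtons 25

```text
t: 10.45
tool_pos: [0.4425, 0.1925, 0.1276]
tool_rot: [-0.083, 1.567, 0.084]
contact_force: [-1.6, -0.1, 5.5]
opening: 0.0494
```

Request:
drive_tool --commands "1 -0.1 0 0 0; 1 -0.3 0 0 0; 1 -0.5 0 0 0; 1 -0.7 0 0 0; 1 -0.9 0 0 0; 1 -1.1 0 0 0; 1 -1.2 0 0 0; 1 -1.2 0 0 0"

```text
t: 11.12
tool_pos: [0.4426, 0.1925, 0.1762]
tool_rot: [-0.083, 1.567, 0.084]
contact_force: [-0.5, -0.3, -3.0]
opening: 0.0494
```

```bash
python3 -c "
from h import *
go(0.443,0.1915,0.1275,96.1)
im,_=snap('side','s7')
cv2.imwrite('pics/s7c.png',cv2.resize(im[90:250,240:440],None,fx=3.7,fy=3.7))"
```

```text
tool [0.4426 0.1925 0.1762] yaw(y-axis) 96.1 F [-0.49 -0.31 -2.98] open 0.0494 t 11.12
shift units [ 1.216 -0.027  0.004] turn units 0.0 rows>= 1.2
```

View pics/s7c.png

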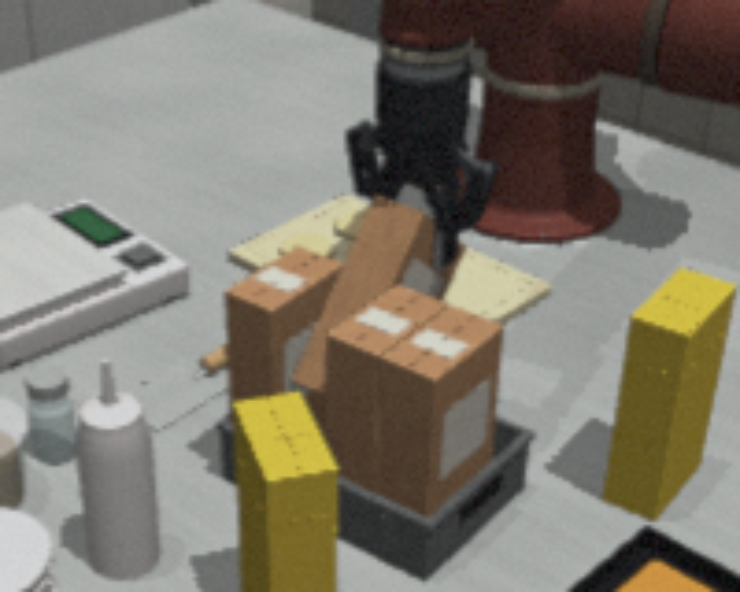

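The carton is lifted, still tilted in the pads, with the talls undisturbed. I'll continue straight up.

Request:
drive_tool --commands "1 -0.3 0 0 0; 1 -0.8 0 0 0; 1 -1.4 0 0 0; 1 -2 0 0 0; 1 -2.6 0 0 0; 1 -3.2 0 0 0; 1 -3.6 0 0 0; 1 -3.7 0 0 0"

```text
t: 11.83
tool_pos: [0.4429, 0.1926, 0.3269]
tool_rot: [-0.083, 1.563, 0.085]
contact_force: [0.1, 0.7, -2.8]
opening: 0.0498
```

```bash
python3 -c "
from h import *
go(0.443,0.1915,0.1275,96.1)
im,_=snap('side','s8')
cv2.imwrite('pics/s8c.png',cv2.resize(im[60:250,240:440],None,fx=3.1,fy=3.1))"
```

```text
tool [0.4429 0.1926 0.3269] yaw(y-axis) 96.1 F [ 0.11  0.67 -2.83] open 0.0498 t 11.83
shift units [ 4.985 -0.033 -0.031] turn units -0.0 rows>= 4.8
```

View pics/s8c.png

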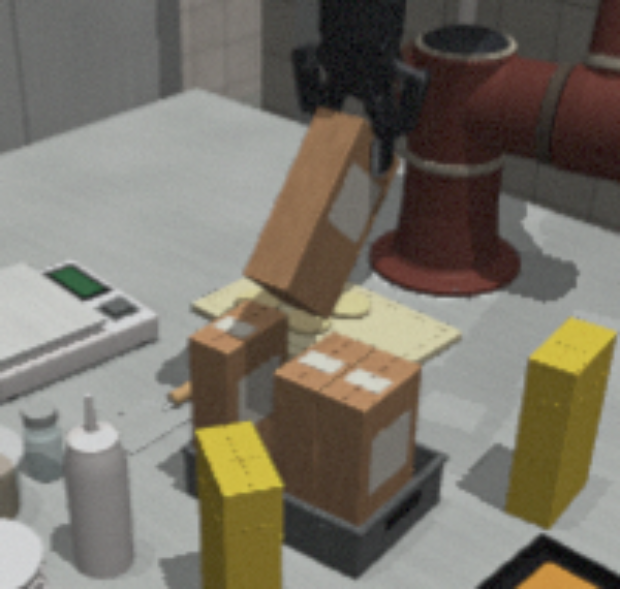

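The carton is clear above the row, still tilted by about 0.7 rad. Next I'll carry it over to the scale.

Request:
drive_tool --commands "1 0 -0.2 0 0; 1 0 -0.6 0 0; 1 0 -1.2 -0.1 0; 1 0 -1.8 -0.2 0; 1 0 -2.4 -0.2 0; 1 0 -3 -0.3 0; 1 0 -3.6 -0.3 0; 1 0 -4.2 -0.3 0"

```text
t: 12.55
tool_pos: [0.4465, 0.0224, 0.3199]
tool_rot: [-0.083, 1.573, 0.084]
contact_force: [0.3, -0.2, -3.6]
opening: 0.0498
```

Request:
drive_tool --commands "1 0 -0.6 -0.1 0; 1 0 -1.2 -0.1 0; 1 0 -1.8 -0.2 0; 1 0 -2.4 -0.3 0; 1 0 -3 -0.3 0; 1 0 -3.6 -0.3 0; 1 0 -4.2 -0.3 0; 1 0 -4.8 -0.4 0"

```text
t: 13.22
tool_pos: [0.4512, -0.1699, 0.3197]
tool_rot: [-0.082, 1.573, 0.085]
contact_force: [0.1, -0.8, -3.7]
opening: 0.0496
```

```bash
python3 -c "
from h import *
go(0.4564,-0.2457,0.27,96.1)"
```

```text
tool [ 0.4512 -0.1699  0.3197] yaw(y-axis) 96.08 F [ 0.06 -0.76 -3.74] open 0.0496 t 13.22
shift units [ 1.239 -1.9   -0.066] turn units -0.004 rows>= 2.2
```

Request:
drive_tool --commands "1 0 -0.5 0 0; 1 0.1 -1 0 0; 1 0.3 -1.5 -0.05 0; 1 0.6 -1.8 -0.06 0; 1 0.9 -1.9 -0.06 0; 1 1.2 -1.9 -0.06 0; 1 1.25 -1.9 -0.06 0; 1 1.25 -1.9 -0.06 0" --newtons 20

```text
t: 13.88
tool_pos: [0.457, -0.243, 0.27]
tool_rot: [-0.082, 1.572, 0.087]
contact_force: [-0.3, 0.6, -3.5]
opening: 0.0493
```

```bash
python3 -c "
from h import *
go(0.4564,-0.2457,0.2,96.1)
im,_=snap('side','s9')
cv2.imwrite('pics/s9c.png',cv2.resize(im[40:240,150:400],None,fx=3,fy=3))
im,_=snap('top','t9')
cv2.imwrite('pics/t9c.png',cv2.resize(im[140:300,360:500],None,fx=3.5,fy=3.5))"
```

```text
tool [ 0.457 -0.243  0.27 ] yaw(y-axis) 96.15 F [-0.31  0.65 -3.52] open 0.0493 t 13.88
shift units [ 1.749 -0.071 -0.017] turn units 0.011 rows>= 1.7
```

View pics/s9c.png

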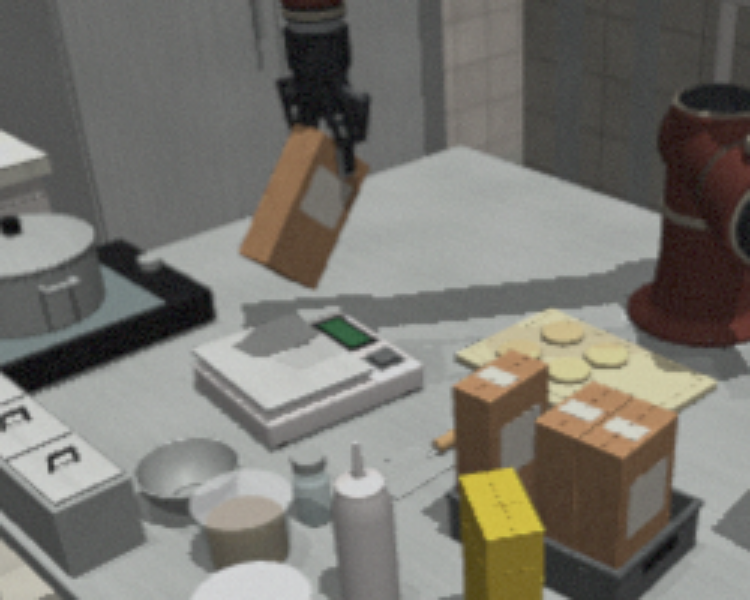

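View pics/t9c.png

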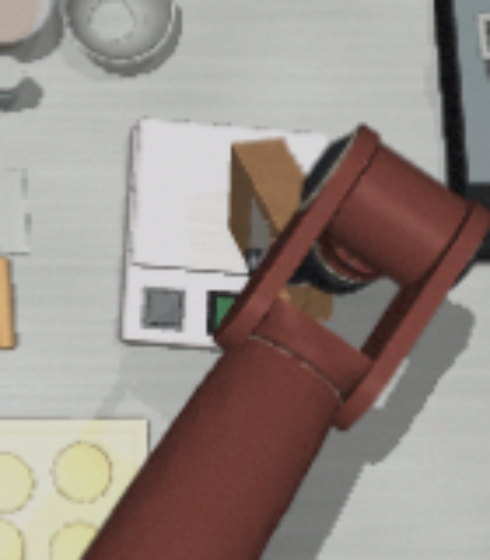

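The carton is held at the same tilt above the scale; its rear face is at side px (245,107). I'll measure its tilt and edge before touching down.

```bash
cat > m2.py <<'E'
from h import *
import sys
np.set_printoptions(precision=4,suppress=True)
f=sys.argv[1]; d=np.load(f'pics/{f}.npy'); im=cv2.imread(f'pics/{f}.png').astype(int); P=cloud('side',d)
o=ctrl.get_obs(); t=o['tool_pos']; M=R.from_rotvec(o['tool_rot']).as_matrix(); f_=M[:,1]; e=M[:,2]
Q=P-t; X=Q@e; Y=Q@f_; Z=Q[...,2]
col=(im[...,2]-im[...,0]>20)
m=col&(abs(X)<.2)&(abs(Y)<.05)&(Z<.05)&(Z>-.2)
m=cv2.erode(m.astype(np.uint8),np.ones((3,3)))>0
print('n',m.sum(),'Y',np.percentile(Y[m],[2,50,98]))
r=m&(abs(Y)<.018)   # rear face (y+ face excluded)
A=np.c_[Z[r],np.ones(r.sum())]; s,k=np.linalg.lstsq(A,X[r],rcond=None)[0]
for _ in range(3):
    g=abs(A@[s,k]-X[r])<.006; s,k=np.linalg.lstsq(A[g],X[r][g],rcond=None)[0]
print('rear X=',s,'*Z+',k,'theta',np.arctan(-s),'inl',g.mean(),g.sum())
print('rear Z range',np.percentile(Z[r][g],[1,99]))
th=np.arctan(-s); sm=m&(Y>.018)
up=np.array([-np.sin(th),np.cos(th)]); ax=np.array([np.cos(th),np.sin(th)])
S=np.c_[X[m],Z[m]]; a=S@ax; h=S@up
print('a range',np.percentile(a,[1,99]),'h range',np.percentile(h,[0.5,1,99,99.5]))
amax=k*np.cos(th)  # rear plane a
hmin=np.percentile(h,1)-0.002
fe=(amax-.095)*ax+hmin*up; print('front bottom edge rel TCP X,Z',fe)
hc=hmin+.084; c=(amax-.0475)*ax+hc*up; print('centre rel',c,'world',t+e*c[0]+np.array([0,0,c[1]]))
print('tcp',t,'edge world',t+e*fe[0]+np.array([0,0,fe[1]]))
E
python3 m2.py s9
```

```text
n 732 Y [-0.0113  0.0236  0.0292]
rear X= -0.8783176390975148 *Z+ 0.08086120738410742 theta 0.7207059299598568 inl 0.9682539682539683 244
rear Z range [-0.0612  0.0442]
a range [-0.0244  0.0649] h range [-0.1356 -0.1351  0.0161  0.0186]
front bottom edge rel TCP X,Z [ 0.0648 -0.1256]
centre rel [ 0.045  -0.0312] world [ 0.5028 -0.2388  0.2415]
tcp [ 0.458  -0.2437  0.2726] edge world [ 0.5224 -0.2367  0.147 ]
```

Request:
drive_tool --commands "1 0.2 -0.04 0 0; 1 0.5 -0.06 -0.01 0; 1 0.9 -0.06 -0.01 0; 1 1.3 -0.06 -0.01 0; 1 1.6 -0.06 -0.01 0; 1 1.8 -0.06 -0.01 0; 1 1.85 -0.06 -0.01 0; 1 1.85 -0.06 -0.01 0"

```text
t: 14.65
tool_pos: [0.4574, -0.2467, 0.1977]
tool_rot: [-0.083, 1.57, 0.084]
contact_force: [1.3, -0.6, -3.8]
opening: 0.0499
```

Request:
drive_tool --commands "1 0.04 0 0 0; 1 0.08 0 0 0; 1 0.1 0 0 0; 1 0.1 0 0 0"

```text
t: 14.98
tool_pos: [0.4579, -0.247, 0.1948]
tool_rot: [-0.084, 1.569, 0.083]
contact_force: [0.3, 0.0, -2.9]
opening: 0.0499
```

Request:
drive_tool --commands "1 0.05 0 0 0; 1 0.1 0 0 0; 1 0.14 0 0 0; 1 0.14 0 0 0"

```text
t: 15.32
tool_pos: [0.4575, -0.2467, 0.1883]
tool_rot: [-0.083, 1.57, 0.084]
contact_force: [0.2, 0.1, -3.7]
opening: 0.0494
```

Request:
drive_tool --commands "1 0.03 0 0 0; 1 0.06 0 0 0; 1 0.08 0 0 0; 1 0.08 0 0 0"

```text
t: 15.65
tool_pos: [0.4578, -0.247, 0.186]
tool_rot: [-0.084, 1.569, 0.084]
contact_force: [-0.8, 0.1, -1.2]
opening: 0.0495
```

Touchdown: the load dropped from 3.7 to 1.2 N. Now I'll swing the carton up about its foot edge along an arc.

Request:
drive_tool --commands "1 -0.04 0 0.15 0; 1 -0.09 0 0.3 0; 1 -0.14 0 0.45 0; 1 -0.19 0 0.63 0; 1 -0.24 0 0.84 0; 1 -0.24 0 0.84 0; 1 -0.24 0 0.84 0"

```text
t: 16.23
tool_pos: [0.4917, -0.2432, 0.1953]
tool_rot: [-0.084, 1.569, 0.084]
contact_force: [0.9, -0.6, -2.8]
opening: 0.0497
```

```bash
python3 -c "
from h import *
go(0.4564,-0.2457,0.2,96.1)
im,_=snap('side','s10')
cv2.imwrite('pics/s10c.png',cv2.resize(im[40:240,150:400],None,fx=3,fy=3))"; python3 m2.py s10
```

```text
tool [ 0.4917 -0.2432  0.1953] yaw(y-axis) 96.15 F [ 0.95 -0.57 -2.83] open 0.0497 t 16.23
shift units [-0.116  0.033 -0.885] turn units 0.009 rows>= 0.9
n 696 Y [-0.0139  0.0225  0.0283]
rear X= -0.8689120840325523 *Z+ 0.08485219883538622 theta 0.715371555971201 inl 0.9803921568627451 250
rear Z range [-0.0576  0.0452]
a range [-0.0211  0.0678] h range [-0.1326 -0.1322  0.0146  0.0179]
front bottom edge rel TCP X,Z [ 0.0647 -0.1216]
centre rel [ 0.0454 -0.027 ] world [ 0.5364 -0.2383  0.168 ]
tcp [ 0.4913 -0.2432  0.1951] edge world [ 0.5556 -0.2363  0.0734]
```

View pics/s10c.png

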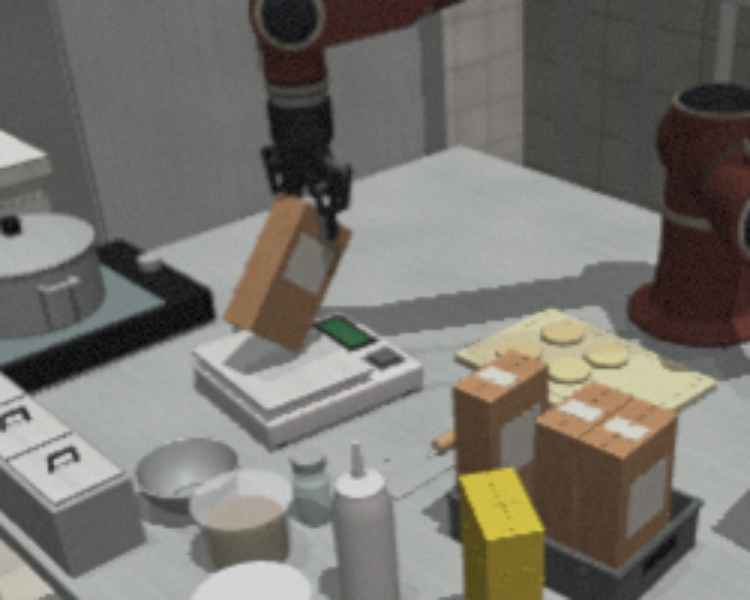

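The carton translated with the pads instead of pivoting; tilt is still 0.715 and the foot is about 9 mm above the platform. The pad friction is too high. I'll go back just above the touch point and ease the grip step by step, so gravity rights it while the foot stays almost supported.

Request:
drive_tool --commands "1 0 0 -0.2 0; 1 0 0 -0.45 0; 1 0 0 -0.7 0; 1 0.05 0 -0.84 0; 1 0.12 0 -0.84 0; 1 0.16 0 -0.84 0; 1 0.16 0 -0.84 0"

```text
t: 16.87
tool_pos: [0.4573, -0.2467, 0.1882]
tool_rot: [-0.083, 1.57, 0.084]
contact_force: [0.0, -1.0, -3.8]
opening: 0.0495
```

Request:
drive_tool --commands "0.2 0 0 0 0; 0 0 0 0 0; 0 0 0 0 0"

```text
t: 17.12
tool_pos: [0.458, -0.2469, 0.1889]
tool_rot: [-0.084, 1.569, 0.084]
contact_force: [0.1, -0.6, -3.2]
opening: 0.0498
```

Request:
drive_tool --commands "-0.1 0 0 0 0; -0.1 0 0 0 0; -0.1 0 0 0 0"

```text
t: 17.37
tool_pos: [0.4578, -0.2469, 0.1889]
tool_rot: [-0.084, 1.569, 0.084]
contact_force: [0.9, -0.5, -3.7]
opening: 0.0498
```

Request:
drive_tool --commands "-0.13 0 0 0 0; -0.13 0 0 0 0"

```text
t: 17.53
tool_pos: [0.4577, -0.2469, 0.1889]
tool_rot: [-0.084, 1.569, 0.084]
contact_force: [-0.0, 1.0, -3.0]
opening: 0.0498
```

Request:
drive_tool --commands "-0.15 0 0 0 0; -0.15 0 0 0 0"

```text
t: 17.7
tool_pos: [0.4577, -0.2469, 0.1889]
tool_rot: [-0.084, 1.569, 0.084]
contact_force: [-0.4, 0.4, -3.0]
opening: 0.05
```

```bash
python3 -c "
from h import *
go(0.4564,-0.2457,0.2,96.1)
im,_=snap('side','s11')"; python3 m2.py s11
```

```text
tool [ 0.4577 -0.2469  0.1889] yaw(y-axis) 96.1 F [-0.4   0.43 -3.03] open 0.05 t 17.7
shift units [-0.279  0.033 -0.03 ] turn units 0.0 rows>= 0.3
n 657 Y [-0.014   0.0226  0.0285]
rear X= -0.8808432437859702 *Z+ 0.0840386141696362 theta 0.7221298797337978 inl 0.9683794466403162 245
rear Z range [-0.0575  0.0454]
a range [-0.0221  0.0675] h range [-0.1331 -0.1328  0.0129  0.0168]
front bottom edge rel TCP X,Z [ 0.0652 -0.1223]
centre rel [ 0.0453 -0.0279] world [ 0.5027 -0.2421  0.161 ]
tcp [ 0.4577 -0.2469  0.1888] edge world [ 0.5225 -0.24    0.0665]
```

Request:
drive_tool --commands "-0.16 0 0 0 0; -0.16 0 0 0 0"

```text
t: 17.92
tool_pos: [0.4577, -0.2469, 0.1889]
tool_rot: [-0.084, 1.569, 0.084]
contact_force: [-0.6, -0.2, -2.9]
opening: 0.0497
```

Request:
drive_tool --commands "-0.17 0 0 0 0; -0.17 0 0 0 0"

```text
t: 18.08
tool_pos: [0.458, -0.247, 0.1893]
tool_rot: [-0.084, 1.568, 0.083]
contact_force: [0.2, 0.2, -2.1]
opening: 0.0499
```

```bash
python3 -c "
from h import *
go(0.4564,-0.2457,0.2,96.1)
im,_=snap('side','s12')"; python3 m2.py s12
```

```text
tool [ 0.458  -0.247   0.1893] yaw(y-axis) 96.1 F [ 0.17  0.24 -2.11] open 0.0499 t 18.08
shift units [-0.267  0.036 -0.037] turn units -0.0 rows>= 0.3
n 656 Y [-0.0146  0.0224  0.0286]
rear X= -0.8029332234316088 *Z+ 0.07978174850260548 theta 0.6765269357226087 inl 0.9736842105263158 259
rear Z range [-0.0629  0.0458]
a range [-0.0246  0.0663] h range [-0.1322 -0.1316  0.0177  0.0199]
front bottom edge rel TCP X,Z [ 0.0581 -0.1247]
centre rel [ 0.0425 -0.0295] world [ 0.5003 -0.2424  0.1599]
tcp [ 0.458  -0.2469  0.1893] edge world [ 0.5158 -0.2408  0.0646]
```

The tilt fell to 0.677 and the foot now rests on the platform, so at closure -0.17 the carton pivots. Now I'll follow the arc slowly.

Request:
drive_tool --commands "-0.17 -0.03 0 0.08 0; -0.17 -0.06 0 0.17 0; -0.17 -0.1 0 0.3 0; -0.17 -0.1 0 0.3 0"

```text
t: 18.47
tool_pos: [0.4709, -0.2457, 0.1937]
tool_rot: [-0.084, 1.567, 0.084]
contact_force: [-0.2, 1.5, -0.4]
opening: 0.0498
```

```bash
python3 -c "
from h import *
go(0.4564,-0.2457,0.2,96.1)
im,_=snap('side','s13')"; python3 m2.py s13
```

```text
tool [ 0.4709 -0.2457  0.1937] yaw(y-axis) 96.13 F [-0.19  1.48 -0.44] open 0.0498 t 18.47
shift units [-0.158  0.038 -0.361] turn units 0.006 rows>= 0.4
n 662 Y [-0.0149  0.0223  0.0287]
rear X= -0.6695176748154998 *Z+ 0.07383878762858127 theta 0.5899737820883241 inl 0.9771863117870723 257
rear Z range [-0.0727  0.0445]
a range [-0.0242  0.066 ] h range [-0.131  -0.1307  0.0181  0.02  ]
front bottom edge rel TCP X,Z [ 0.0458 -0.1289]
centre rel [ 0.0386 -0.0327] world [ 0.5089 -0.2416  0.1609]
tcp [ 0.4705 -0.2457  0.1936] edge world [ 0.5161 -0.2408  0.0647]
```

That works: tilt is 0.59 and the edge stays put. Continuing along the arc.

Request:
drive_tool --commands "-0.17 -0.04 0 0.12 0; -0.17 -0.07 0 0.25 0; -0.17 -0.1 0 0.38 0; -0.17 -0.12 0 0.52 0; -0.17 -0.14 0 0.68 0; -0.17 -0.15 0 0.75 0; -0.17 -0.15 0 0.75 0"

```text
t: 19.1
tool_pos: [0.5004, -0.2424, 0.1991]
tool_rot: [-0.084, 1.568, 0.084]
contact_force: [0.1, -0.2, 1.5]
opening: 0.0503
```

```bash
python3 -c "
from h import *
go(0.4564,-0.2457,0.2,96.1)
im,_=snap('side','s14')"; python3 m2.py s14
```

```text
tool [ 0.5004 -0.2424  0.1991] yaw(y-axis) 96.13 F [ 0.11 -0.24  1.49] open 0.0503 t 19.1
shift units [-0.023  0.036 -1.102] turn units 0.007 rows>= 1.1
n 723 Y [-0.0142  0.0227  0.0284]
rear X= -0.43940375801728054 *Z+ 0.06183005969517149 theta 0.41400723231560826 inl 1.0 269
rear Z range [-0.0942  0.0445]
a range [-0.0308  0.0603] h range [-0.129  -0.1289  0.0267  0.0295]
front bottom edge rel TCP X,Z [ 0.0175 -0.1353]
centre rel [ 0.0272 -0.0392] world [ 0.5271 -0.2395  0.1598]
tcp [ 0.5001 -0.2424  0.1991] edge world [ 0.5174 -0.2406  0.0638]
```

Request:
drive_tool --commands "-0.17 -0.01 0 0.12 0; -0.17 -0.02 0 0.25 0; -0.17 -0.025 0 0.38 0; -0.17 -0.025 0 0.52 0; -0.17 -0.015 0 0.68 0; -0.17 0 0 0.85 0; -0.17 0 0 0.85 0"

```text
t: 19.73
tool_pos: [0.5345, -0.2386, 0.1987]
tool_rot: [-0.084, 1.568, 0.084]
contact_force: [0.1, -0.2, 0.7]
opening: 0.0501
```

```bash
python3 -c "
from h import *
go(0.4564,-0.2457,0.2,96.1)
im,_=snap('side','s15')"; python3 m2.py s15
```

```text
tool [ 0.5345 -0.2386  0.1987] yaw(y-axis) 96.14 F [ 0.06 -0.24  0.66] open 0.0501 t 19.73
shift units [-0.034  0.034 -1.961] turn units 0.008 rows>= 1.9
n 747 Y [-0.0113  0.0229  0.0286]
rear X= -0.2070316160513174 *Z+ 0.05337303970223464 theta 0.20414749618858996 inl 0.9583333333333334 253
rear Z range [-0.1098  0.0453]
a range [-0.0352  0.0557] h range [-0.125  -0.1247  0.0361  0.0365]
front bottom edge rel TCP X,Z [-0.0162 -0.1327]
centre rel [ 0.0133 -0.0408] world [ 0.5473 -0.2373  0.1579]
tcp [ 0.5341 -0.2387  0.1988] edge world [ 0.518  -0.2404  0.066 ]
```

Request:
drive_tool --commands "-0.17 0.01 0 0.12 0; -0.17 0.03 0 0.25 0; -0.17 0.06 0 0.38 0; -0.17 0.085 0 0.5 0; -0.17 0.115 0 0.62 0; -0.17 0.14 0 0.72 0; -0.17 0.15 0 0.76 0; -0.17 0.15 0 0.76 0"

```text
t: 20.45
tool_pos: [0.5639, -0.2355, 0.1926]
tool_rot: [-0.084, 1.569, 0.084]
contact_force: [0.8, 0.0, -1.1]
opening: 0.0501
```

```bash
python3 -c "
from h import *
go(0.4564,-0.2457,0.2,96.1)
im,_=snap('side','s16')
cv2.imwrite('pics/s16c.png',cv2.resize(im[40:240,150:400],None,fx=3,fy=3))"; python3 m2.py s16
```

```text
tool [ 0.5639 -0.2355  0.1926] yaw(y-axis) 96.12 F [ 0.78  0.05 -1.06] open 0.0501 t 20.45
shift units [-0.185  0.033 -2.699] turn units 0.004 rows>= 2.6
n 670 Y [-0.0107  0.0233  0.0286]
rear X= -0.016361133856176872 *Z+ 0.04788583612094525 theta 0.016359674204624766 inl 0.9538461538461539 186
rear Z range [-0.1178  0.0376]
a range [-0.0397  0.0515] h range [-0.1244 -0.1224  0.0372  0.0379]
front bottom edge rel TCP X,Z [-0.0451 -0.1252]
centre rel [ 0.001  -0.0404] world [ 0.5648 -0.2354  0.1523]
tcp [ 0.5637 -0.2355  0.1927] edge world [ 0.5189 -0.2403  0.0675]
```

View pics/s16c.png

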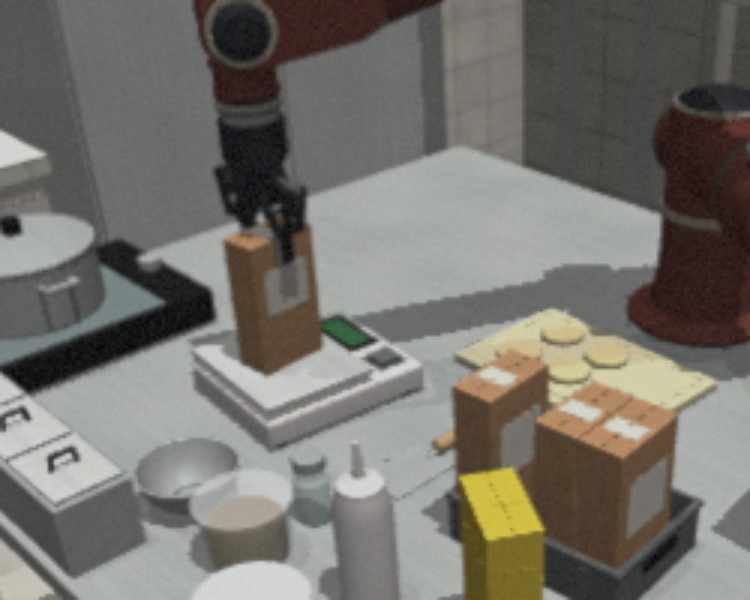

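The carton is upright within 0.016 rad, with its centre at (0.565, -0.235), about 4 mm from the platform's centre. I'll ease down a touch, then open.

Request:
drive_tool --commands "-0.17 0.02 0 0 0; -0.17 0.04 0 0 0; -0.17 0.06 0 0 0; -0.17 0.06 0 0 0"

```text
t: 20.83
tool_pos: [0.564, -0.2356, 0.1913]
tool_rot: [-0.084, 1.568, 0.083]
contact_force: [1.9, 1.1, 2.9]
opening: 0.05
```

Request:
drive_tool --commands "-0.2 0 0 0 0; -0.23 0 0 0 0; -0.26 0 0 0 0; -0.3 0 0 0 0; -0.3 0 0 0 0"

```text
t: 21.25
tool_pos: [0.5631, -0.2355, 0.1898]
tool_rot: [-0.083, 1.57, 0.084]
contact_force: [0.5, -0.6, 0.2]
opening: 0.0561
```

Request:
drive_tool --commands "-0.4 0 0 0 0; -0.6 0 0 0 0; -0.8 0 0 0 0; -1 0 0 0 0; -1 0 0 0 0; -1 0 0 0 0; -1 0 0 0 0"

```text
t: 21.83
tool_pos: [0.5635, -0.2356, 0.1905]
tool_rot: [-0.084, 1.569, 0.084]
contact_force: [-0.2, -0.2, -0.5]
opening: 0.0852
```

```bash
python3 -c "
from h import *
go(0.4564,-0.2457,0.2,96.1)
im,_=snap('side','s17')
cv2.imwrite('pics/s17c.png',cv2.resize(im[40:240,150:400],None,fx=3,fy=3))"; python3 m2.py s17
```

```text
tool [ 0.5635 -0.2356  0.1905] yaw(y-axis) 96.1 F [-0.15 -0.19 -0.53] open 0.0852 t 21.83
shift units [-0.239  0.033 -2.69 ] turn units -0.0 rows>= 2.6
n 670 Y [-0.0116  0.0231  0.0284]
rear X= -0.008908667984088469 *Z+ 0.04936378297968424 theta 0.008908432318383848 inl 0.9009433962264151 191
rear Z range [-0.1165  0.0388]
a range [-0.0388  0.0521] h range [-0.1224 -0.1207  0.0394  0.04  ]
front bottom edge rel TCP X,Z [-0.0445 -0.1231]
centre rel [ 0.0022 -0.0387] world [ 0.5657 -0.2353  0.1518]
tcp [ 0.5635 -0.2356  0.1905] edge world [ 0.5192 -0.2403  0.0674]
```

View pics/s17c.png

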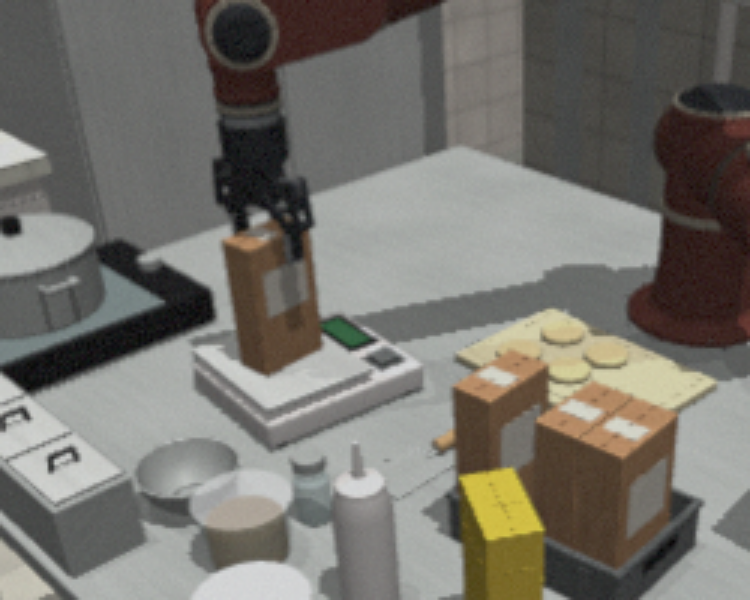

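The carton stands alone with the fingers open around it. I'll retreat upward and then aside.

Request:
drive_tool --commands "-1 -0.2 0 0 0; -1 -0.6 0 0 0; -1 -1.2 0 0 0; -1 -2 0 0 0; -1 -2.8 0 0 0; -1 -3.3 0 0 0; -1 -3.5 0 0 0; -1 -3.5 0 0 0"

```text
t: 22.55
tool_pos: [0.5644, -0.2361, 0.3341]
tool_rot: [-0.086, 1.564, 0.081]
contact_force: [0.1, 0.7, -0.4]
opening: 0.0852
```

Request:
drive_tool --commands "-1 0 0.5 -0.3 0; -1 0 1.2 -0.8 0; -1 0 2 -1.3 0; -1 0 2.8 -1.8 0; -1 0 3.6 -2.3 0; -1 0 4.4 -2.8 0; -1 0 4.8 -3 0; -1 0 4.8 -3 0"

```text
t: 23.22
tool_pos: [0.4219, -0.055, 0.3286]
tool_rot: [-0.085, 1.571, 0.087]
contact_force: [0.7, -0.3, 0.2]
opening: 0.0854
```

```bash
python3 - <<'E'
from h import *
np.set_printoptions(precision=4,suppress=True)
im,_=snap('side','s18'); im,d=snap('top','t18'); P=cloud('top',d); z=np.nan_to_num(P[...,2])
cv2.imwrite('pics/t18c.png',cv2.resize(im[120:280,240:480],None,fx=3.3,fy=3.3))
def rect(m,name):
    m=cv2.morphologyEx(m.astype(np.uint8),cv2.MORPH_OPEN,np.ones((3,3)))
    n,l,s,c=cv2.connectedComponentsWithStats(m)
    for i in range(1,n):
        if s[i,4]<100: continue
        Q=P[l==i]; r=cv2.minAreaRect(Q[:,:2].astype(np.float32)); A=np.c_[Q[:,:2],np.ones(len(Q))]
        print(name,'z',np.median(Q[:,2]),'c',np.array(r[0]),np.array(r[1]),r[2],'slope',np.linalg.lstsq(A,Q[:,2],rcond=None)[0][:2])
roi=(P[...,0]>.45)&(P[...,0]<.68)
rect(roi&(z>.182)&(z<.2)&(P[...,1]>.1)&(P[...,1]<.35),'tall')
rect(roi&(z>.215)&(z<.245)&(P[...,1]<-.1)&(P[...,1]>-.35),'short')
E
```

```text
tall z 0.19321856847389773 c [0.5571 0.1526] [0.0956 0.0496] 5.593990325927734 slope [ 0.0072 -0.0079]
tall z 0.19335767244164836 c [0.5437 0.2804] [0.0964 0.1018] 6.693110466003418 slope [-0.0005 -0.0006]
short z 0.23140944853927026 c [ 0.565  -0.2359] [0.0966 0.0542] 6.324605941772461 slope [ 0.0048 -0.0229]
```

View pics/t18c.png

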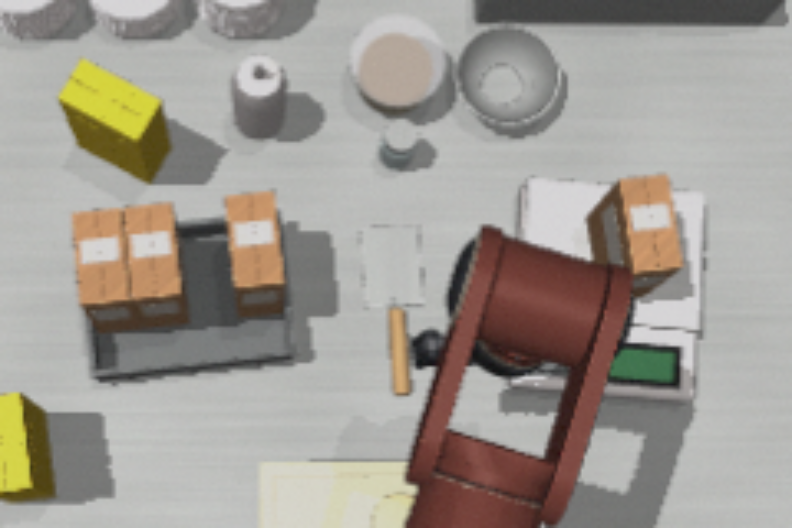

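View pics/s18.png

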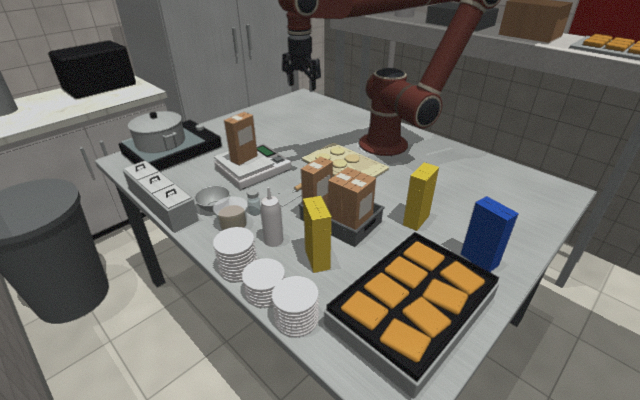

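Both views show the short carton standing on the platform. Its top is at z 0.231 (0.230 expected) and its centre at (0.565, -0.236), about 4 mm off. The talls and bystanders are unmoved and the arm is clear, so I'll hand in.

Request:
drive_tool --commands "-1 0 0 0 0; -1 0 0 0 0; -1 0 0 0 0; -1 0 0 0 0"

```text
t: 23.65
tool_pos: [0.4241, -0.0581, 0.3301]
tool_rot: [-0.083, 1.57, 0.083]
contact_force: [-0.2, -1.1, 0.5]
opening: 0.0853
```

```bash
python3 -c "
from station import ctrl
print(ctrl.finish_job(), ctrl.get_obs()['t'])"
```

```text
the job is handed in; nothing more can be done
the job is handed in; nothing more can be done
```

I zeroed the scale and stood the short carton upright on its platform. The job was handed in at about 24 s, and no verdict is reported.

- **Zeroing:** I pressed the key down to its stop; the wrist felt about 15 N there. I judged it pressed from that force and the 5 mm of travel, not from a reading of the joint.
- **Tipping:** I hooked the carton from behind near its top edge and pulled it forward. It came to rest leaning on the crate's front at about 0.71 rad.
- **Grip:** I gripped it from above on its two side faces, near the top and about mid-depth. That is not right at the spine, because the tool can only point down.
- **Standing it up:** My first try at swinging it upright on the platform failed. It slid along in the grip without turning, and I moved it back. Easing the grip slightly, with its foot on the platform, let it turn upright gradually.

| Last check | Result |
|---|---|
| Carton's distance from the platform centre | about 4 mm |
| Carton's tilt (side view) | about 0.01 rad |
| Carton's top height | 0.231 m (0.230 m expected) |
| Tall cartons | moved less than 1 mm, upright |
| Bystanders | no shift seen (not measured) |
| Robot | clear, touching nothing |

One check disagreed slightly: the top view's depth fit gave a sideways slope of about 0.023 on the carton's top. That is within the 0.06 rad limit and may be noise.

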